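# Seat and clamp a plate on the measuring stage

### The job

Push the drilled aluminium plate on the measuring stage squarely up against the steel stop rail at the far side, so that its whole far edge touches the rail. Then clamp it: turn the winged thumbscrew clockwise (seen from above) with repeated fingertip strokes against its wings, until its hub sits down on the clamp arm and it turns no further. Only push with the fingertips: do not pinch the wings, do not lift the plate, leave everything else where it is, and finish clear of it all.

Things in the scene. Friction and masses are not known exactly. Their poses are not given: they have to be found in the camera images.
- stage: the measuring stage, fixed to the bench: a black frame 340 mm (its x) x 360 mm (its y) with a glass insert flush in it; the flat top is 45 mm above the origin, which is the centre of its underside. Its x axis points across the stage, away from the robot, to the stop rail. Two micrometer heads stick out 70 mm from its near and right sides
- rail_face (a point): middle of the foot of the stop rail's near face (stage x = +75 mm, y = 0, on the stage top), the face against which the plate goes; axes as the stage's. The steel rail runs 100 mm to either side along y and rises 14 mm above the stage top
- pillar_top (a point): top centre of the clamp's round upright steel pillar, 12 mm thick, behind the rail at stage x = +101 mm, y = 0; 94 mm above the stage top. From it the steel clamp arm, 24 mm wide, reaches towards the robot over the plate to stage x = +41 mm, its underside 27 mm and its top 43 mm above the stage top. The screw is upright in the arm at stage x = +53 mm, y = 0; the pillar, 48 mm from its axis, bars the way round
- plate: the loose aluminium plate on the stage, about 0.34 kg, 100 mm (its x) x 130 mm (its y) x 10 mm thick, with three holes through it in a row along its middle; origin at the centre of its underside; its +x edge faces the stop rail
- plate_left (a point): point of the plate's far (+x) edge, half-way up, 55 mm left (+y) of its middle
- plate_right (a point): point of the plate's far (+x) edge, half-way up, 55 mm right (-y) of its middle
- wing (a joint): turn of the thumbscrew, rad, growing clockwise seen from above; at 8.0 the hub sits on the clamp arm and it stops dead. One turn lowers it 5 mm. It turns easily, stays where it is left, and is only slightly stiffer over the last 2 rad while its nose presses on the plate. At 0 its two wings lie along the stage's x axis. Starts between 0 and 3.1
- wing_mid (a point): point on the thumbscrew's axis at mid-height of its wings; its x axis runs along the wings and turns with them. Two upright flat dark metal wings opposite one another, each from 7 to 38 mm out from the axis, 6.5 mm thick, 24 mm high (12 mm above and below this point). The hub, 22 mm across, has its underside 18 mm below this point. All comes down with the screw
- nose: brass nose, 16 mm across, under the screw; sprung, it presses on the plate with about 12 N once the screw is home; origin at the centre of its underside
- vblock: small dark steel V-block, 40 x 36 x 32 mm, on the left of the stage; origin under its centre
- gauge_blocks: two steel gauge blocks wrung together, 35 x 20 x 24 mm, on the right of the stage; origin under its centre
- plug_gauge: steel plug gauge standing on end, 22 mm across and 56 mm tall, at the near left corner of the stage; origin under its centre
- spare_lens: black lens barrel standing on the bench, 58 mm across and 68 mm tall; origin under its centre
- screwdriver: screwdriver lying on the bench, 160 mm long
- cleaner: white bottle of lens cleaner, 48 mm across and 130 mm tall, on the bench; origin under its centre
- loupe: black hand loupe standing on the bench, 38 mm across and 34 mm tall; origin under its centre
Things that resemble listed ones, but are neither listed nor needed, are in the scene too. There is more than one size of the plate; the job needs the middle-sized.

How it is judged:
By the outcome, as a careful person would: the job done as asked, in the order asked, and still so for the second after the job is handed in, with the robot touching nothing.
It also fails if it takes over 72 s, if anything falls off the work surface, if the arm or the gripper's body presses on something with over 40 N, if the wrist force passes 120 N, or if a joint passes its speed limit or range.

### The arm

A 7-joint arm with a two-finger parallel gripper is mounted at the origin on the work surface. World frame = base frame: x ahead of the robot, y to its left, z up, the work surface at z = 0. Lengths are in m, angles in rad, forces in N, time in s.
With the tool pointing down it reaches from about 0.425 to 0.925 m from the base axis. Payload 6.8 kg.
Tool frame: the origin (TCP) lies midway between the tips of the shut fingers; the grasp point (between the pads) lies 19 mm behind it; y points along the fingers, z is the direction in which the jaws open and shut, and the axes are right-handed (so a half turn about y gives the same grasp; the last joint's range is limited). The gripper opens to 85 mm and grips with 20 to 120 N. Pads are 22 mm wide; open, the fingers measure 114 mm over their backs; the gripper's body (76 mm by 85 mm) begins 54 mm behind the grasp point. The pads swing forward as they close: fully open they stand 13 mm farther back than shut.
Start: joints at [-1.216, 0.477, 0.022, 1.555, -0.011, 1.109, -0.083], TCP at [0.301, 0.604, 0.231] pointing down, gripper open.
Joint ranges: [-2.96, 2.96], [-0.34, 2.1], [-1.41, 1.46], [0.24, 2.44], [-1.37, 4.51], [0.17, 1.92], [-2.96, 2.96]. Speed limits (rad/s): [2.39, 2.39, 3.14, 3.14, 3.14, 3.14, 3.14].

### API

Orientations are given as a unit quaternion [w, x, y, z].
In Python, from station import bot gives the robot as it stands. The module is installed in compiled form; this text tells all that it offers.
- The arm moves only by the shell command python3 -m crank 'ROWS' [FORCE]. ROWS is JSON, a list of rows, each an object with "linear": the shift along the tool's x, y, z in m, a list of three; "dr": the turn, a rotation vector about the tool's x, y, z in degrees, a list of three; "hand": the gripper command: -1 is shut, 1 is fully open, values between are in proportion. A call has 1 to 10 rows; each row is the pose to reach, as a shift and turn from the pose commanded when the call began, along the tool's axes at that moment; what a row does not reach only later rows make up. A row lasts 1/12 s, in which the tool goes at most 41.7 mm and 7.16 degrees, less where a joint would pass 70% of its speed; a pose out of reach is approached as far as the arm can. A call with a gripper value outside its range is refused whole. The fingers move at their own pace and stop on an object; FORCE is the grip in N (left out, the last holds). Time passes only in rows, so rows that repeat a pose let the fingers close. It gives the time, the measured TCP pose, the force and the opening at its end, in the units of the state.
- bot.get_obs(): the state, without advancing time (a new reading comes with each control period).
- bot.read_camera(name): name is "scene" or "side" or "wrist"; returns the picture (420x560x3 uint8, blue, green, red); there is no depth.
- bot.camera_params(name): a dict with "K" (3x3 intrinsics, pixels), "R" (3x3) and "t" (3): a world point X has camera coordinates R X + t; the wrist camera has in their place "hand_eye" (4x4, takes a point from camera to tool coordinates, whose origin is the TCP and whose axes are the tool frame's). Camera axes: x right, y down, z forward; pixel columns grow to the right and rows downward; lengths in m; the calibration is good to about 2 mm. The wrist camera is an equidistant fisheye: a pixel r from the principal point sees the ray r / f radians off the axis. A picture is of the moment at which its call begins: read the wrist's pose just before it. camera_params takes no time and is no camera call.
- bot.hand_in(): hands the job in, once; it reports no verdict.
Trained networks look in the newest picture that a camera, given by its name, has taken for a name from the list of things; names that differ only in an ending like _2 or _b are one class to them, and where a whole thing is asked for, a point or a joint stands for the part that bears it (a point fixed in the world has none). Each returns a list of dicts, best first, with "score" (0 to 1); they miss things now and then, are a little off and sometimes report something else, mostly with a low value. They report only what shows in the picture. A call takes as long as a camera call. They do not tell look-alikes from the thing itself.
- bot.search_frame(camera, target): "extent" ([left, top, right, bottom] in pixels, round what is visible of it).
- bot.cut_out(camera, target): "pixels" (420x560 bool, what is visible of it) and "extent" ([left, top, right, bottom] in pixels, round what is visible of it).
- bot.place_of(camera, target): "xy" ([column, row] in pixels: a listed point, or the origin of a listed thing).
The state is a dict: "t": time; "q": joint angles; "joint_vel": joint speeds; "joint_torque": joint torques, N m; "eef_pos": TCP position; "tool_rot": TCP orientation; "contact_force": force on the tool from outside, world axes, zero at the start; "torque": the same for the moment, N m; "gripper_width": opening from 0.0 (shut) to 1.0 (fully open).
Only numpy, scipy, OpenCV 4.12 (cv2) and the standard library are available. Lean on these libraries where they do the work, as an engineer would, in place of code of your own. Each camera call takes 0.05 s, during which the arm holds its last target. There are 200 camera calls.

## Working session

There is one attempt and no reset: what is moved stays moved. The work goes in short steps, Python scripts to look and compute and a shell command to move; the robot and the scene stay as the last step left them, time stands still between calls to the robot, and variables do not carry over. Pictures are saved under pics/ and viewed, about 8 in all and at most 12, crops included, and the job is handed in when it is done.

```bash
mkdir -p pics
python3 - <<'E'
from station import bot
import cv2,numpy as np
o=bot.get_obs(); print(o)
for c in ("scene","side"):
    im=bot.read_camera(c); cv2.imwrite(f"pics/{c}0.png",im)
    p=bot.camera_params(c); print(c,np.round(p["K"],1).tolist(),np.round(p["R"],4).tolist(),np.round(p["t"],4).tolist())
    for n in ("plate","rail_face","pillar_top","plate_left","plate_right","wing_mid","stage","vblock","gauge_blocks","plug_gauge"):
        print(n,[(np.round(d["xy"],1).tolist(),round(d["score"],2)) for d in bot.place_of(c,n)][:3])
print(bot.camera_params("wrist"))
E
```

```text
{'t': 0.0, 'q': array([-1.21611473,  0.47779419,  0.0223468 ,  1.55646608, -0.01153445,
        1.1093271 , -0.08310684]), 'joint_vel': array([ 8.10423026e-04, -6.02351821e-04, -2.23723171e-04,  2.17225269e-05,
       -1.10688674e-03,  3.61214073e-04,  1.17712455e-03]), 'joint_torque': array([-3.87600539e-04, -5.96449077e+01,  1.60789825e+00, -2.81181407e+01,
        1.24704026e-02,  9.47870139e-03, -1.08855065e-05]), 'eef_pos': array([0.30108361, 0.60344896, 0.23032365]), 'tool_rot': array([-0.68761002,  0.68891073, -0.16227687,  0.16205152]), 'contact_force': array([-0.24777575, -0.50928548,  0.21844344]), 'torque': array([ 0.00452742, -0.05900185,  0.04961401]), 'gripper_width': 0.9963492349567608}
scene [[454.1, 0.0, 281.5], [0.0, 454.1, 210.4], [0.0, 0.0, 1.0]] [[-0.5313, 0.8471, -0.0076], [0.7008, 0.4345, -0.5657], [-0.4759, -0.3059, -0.8246]] [0.2365, -0.2319, 1.4567]
plate [([245.0, 251.4], 0.85), ([231.7, 132.0], 0.75), ([340.8, 337.5], 0.69)]
rail_face [([228.5, 277.4], 0.9)]
pillar_top []
plate_left [([339.8, 318.1], 0.68), ([239.2, 112.3], 0.63), ([252.3, 274.7], 0.62)]
p
[... 757 characters left out ...]
[240.7, 182.7], 0.68), ([256.3, 212.5], 0.28)]
stage [([253.5, 211.0], 0.77)]
vblock []
gauge_blocks [([268.6, 179.6], 0.46)]
plug_gauge [([238.6, 193.2], 0.67), ([260.3, 240.6], 0.48)]
{'K': array([[325.1922621 ,   0.        , 283.69331329],
       [  0.        , 325.1922621 , 214.32724535],
       [  0.        ,   0.        ,   1.        ]]), 'hand_eye': array([[ 1.52250387e-03,  9.50904812e-01,  3.09479758e-01,
        -7.90315784e-02],
       [ 7.35683884e-04, -3.09481098e-01,  9.50905310e-01,
        -1.42835721e-01],
       [ 9.99998570e-01, -1.22007775e-03, -1.17075152e-03,
         8.46337791e-04],
       [ 0.00000000e+00,  0.00000000e+00,  0.00000000e+00,
         1.00000000e+00]])}
```

```bash
cat > h.py <<'E'
from station import bot
import cv2,numpy as np
from scipy.spatial.transform import Rotation as Ro
P={c:bot.camera_params(c) for c in("scene","side","wrist")}
def tool(o=None):
    o=o or bot.get_obs(); w,x,y,z=o["tool_rot"]
    return Ro.from_quat([x,y,z,w]).as_matrix(),np.array(o["eef_pos"])
def ray(c,xy,T=None):
    p=P[c];K=p["K"];u=np.array([(xy[0]-K[0,2])/K[0,0],(xy[1]-K[1,2])/K[1,1]])
    if c!="wrist":
        R=np.array(p["R"]);return -R.T@p["t"],R.T@np.array([*u,1.])
    th=np.hypot(*u);d=np.array([*(u/max(th,1e-9)*np.sin(th)),np.cos(th)])
    R,t=T;H=p["hand_eye"];return R@H[:3,3]+t,R@H[:3,:3]@d
def onz(c,xy,z,T=None):
    o,d=ray(c,xy,T);return o+d*(z-o[2])/d[2]
def tri(*obs):
    A=np.zeros((3,3));b=np.zeros(3);
    for c,xy,T in obs:
        o,d=ray(c,xy,T);d=d/np.linalg.norm(d);M=np.eye(3)-np.outer(d,d);A+=M;b+=M@o
    return np.linalg.solve(A,b)
def proj(c,X,T=None):
    p=P[c];K=p["K"]
    if c!="wrist":
        v=np.array(p["R"])@X+p["t"];v=K@v;return v[:2]/v[2]
    R,t=T;H=p["hand_eye"];v=H[:3,:3].T@(R.T@(np.array(X)-t)-H[:3,3])
    r=np.hypot(v[0],v[1]);th=np.arctan2(r,v[2]);return np.array([K[0,2]+K[0,0]*th*v[0]/r,K[1,2]+K[1,1]*th*v[1]/r])
E
python3 - <<'E'
from h import *
a=cv2.imread("pics/scene0.png")[200:310,160:360];b=cv2.imread("pics/side0.png")[150:270,150:350]
cv2.imwrite("pics/c0.png",np.vstack([cv2.resize(a,(540,297),interpolation=2),cv2.resize(b,(500,300),interpolation=2)[:,:].copy() if 0 else cv2.resize(b,(540,300),interpolation=2)]))
rf=tri(("scene",(228.5,277.4),None),("side",(239.7,194.9),None));print("rail",rf, onz("scene",(228.5,277.4),.045),onz("side",(239.7,194.9),.045))
s=tri(("scene",(241.3,258.0),None),("side",(253.5,211),None));print("stage",s)
print("pl",onz("scene",(252.3,274.7),.05),onz("side",(230.2,205.6),.05))
print("pr",onz("scene",(214.4,263.1),.05),onz("side",(250.3,189.3),.05))
print("plate",onz("scene",(245,251.4),.045),onz("side",(251.9,200.5),.045))
print("wing",tri(("scene",(226.3,258.2),None),("side",(240.7,182.7),None)))
E
```

```text
rail [ 0.62619695 -0.04420301  0.03469082] [ 0.62999507 -0.03966064  0.045     ] [ 0.6166026  -0.03702633  0.045     ]
stage [ 0.55444676 -0.05327482  0.00442947]
pl [0.5943775  0.00821849 0.05      ] [0.58973598 0.02892196 0.05      ]
pr [ 0.61819955 -0.09153448  0.05      ] [ 0.6104642  -0.08181302  0.05      ]
plate [ 0.5473449  -0.04688875  0.045     ] [ 0.56450093 -0.04867611  0.045     ]
wing [ 0.61311435 -0.04678387  0.10143119]
```

View pics/c0.png

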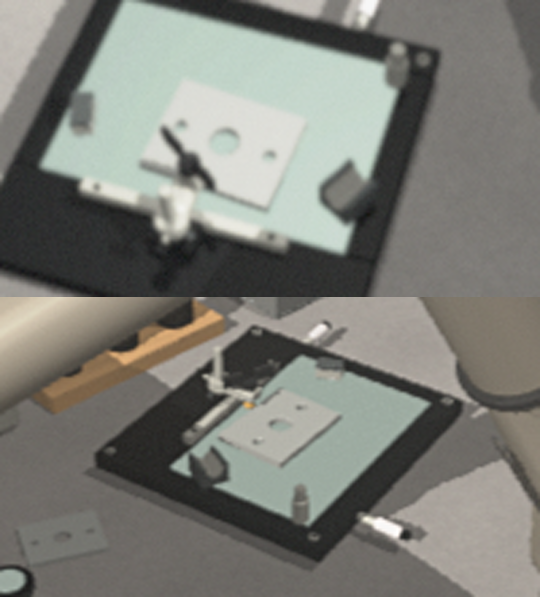

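View pics/scene0.png

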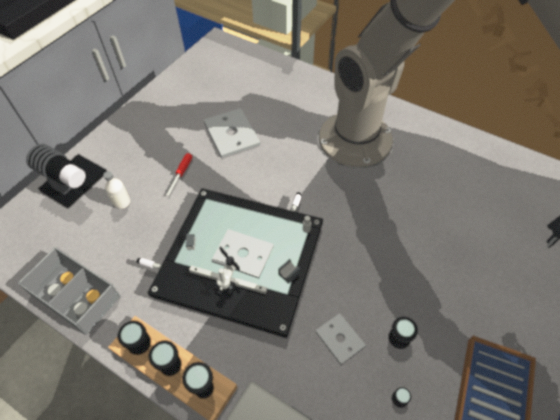

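Run:
```python
from h import *
R,t=tool();print(R.round(3),t)
c=[onz("scene",p,.045) for p in [(203,193),(318,220),(157,291),(283,327)]];print(np.round(c,3), np.mean(c,0))
d=c[2]-c[0]+c[3]-c[1];e=c[1]-c[0]+c[3]-c[2];print(np.degrees(np.arctan2(d[1],d[0])),np.degrees(np.arctan2(-e[0],e[1])))
for tgt in ([.45,-.06,.30],):print(R.T@(np.array(tgt)-t))
for yaw in (10,13,16):
    c_,s_=np.cos(np.radians(yaw)),np.sin(np.radians(yaw))
    G=np.array([[c_,s_,0],[0,0,-1],[-s_,c_,0]]).T  # x=stage x, y=down, z
    G[:,2]=np.cross(G[:,0],G[:,1]);print(yaw,Ro.from_matrix(R.T@G).as_rotvec(degrees=True))
```

```text
[[ 0.895 -0.     0.446]
 [-0.446 -0.     0.895]
 [-0.    -1.    -0.   ]] [0.30134871 0.60399387 0.23129092]
[[ 0.455 -0.255  0.045]
 [ 0.363  0.066  0.045]
 [ 0.752 -0.167  0.045]
 [ 0.666  0.143  0.045]] [ 0.55929941 -0.05329602  0.045     ]
15.416375313388446 15.742167053520625
[ 0.42946603 -0.06869163 -0.52777494]
10 [ 2.31352746e-03 -3.65175322e+01 -1.87305366e-03]
13 [ 2.27031604e-03 -3.95175322e+01 -1.93861905e-03]
16 [ 2.22579272e-03 -4.25175322e+01 -2.00368778e-03]
```

```bash
python3 -m crank '[{"linear":[0.23,-0.04,-0.25],"dr":[0,-21,0],"hand":1},{"linear":[0.23,-0.04,-0.25],"dr":[0,-21,0],"hand":1},{"linear":[0.23,-0.04,-0.25],"dr":[0,-21,0],"hand":1},{"linear":[0.23,-0.04,-0.25],"dr":[0,-21,0],"hand":1},{"linear":[0.23,-0.04,-0.25],"dr":[0,-21,0],"hand":1},{"linear":[0.46,-0.05,-0.50],"dr":[0,-42,0],"hand":0.4},{"linear":[0.46,-0.05,-0.50],"dr":[0,-42,0],"hand":0.4},{"linear":[0.46,-0.05,-0.50],"dr":[0,-42,0],"hand":0.4},{"linear":[0.46,-0.05,-0.50],"dr":[0,-42,0],"hand":0.4},{"linear":[0.46,-0.05,-0.50],"dr":[0,-42,0],"hand":0.4}]' 40
cat > go.py <<'E'
# shift/turn (tool axes) to world TCP target x y z yaw[deg]; tool x at yaw, y down
import sys
from h import *
R,t=tool();x,y,z,w=map(float,sys.argv[1:5]);a=np.radians(w)
G=np.array([[np.cos(a),np.sin(a),0],[0,0,-1],[-np.sin(a),np.cos(a),0]]).T
G[:,2]=np.cross(G[:,0],G[:,1])
print("t",t.round(4),"lin",(R.T@(np.array([x,y,z])-t)).round(4),"dr",Ro.from_matrix(R.T@G).as_rotvec(degrees=True).round(2))
E
python3 go.py .49 -.05 .28 15.6
```

```text
t: 1.93
eef_pos: [0.4148, 0.2105, 0.267]
tool_rot: [0.701, -0.7, -0.096, 0.096]
contact_force: [1.3, -0.2, 1.3]
gripper_width: 0.701
t [0.4148 0.2105 0.267 ] lin [ 0.0025 -0.0131 -0.2711] dr [-0.03 -0.03  0.05]
```

```bash
python3 -m crank '[{"linear":[0,-0.01,-0.27],"dr":[0,0,0],"hand":0.4},{"linear":[0,-0.01,-0.27],"dr":[0,0,0],"hand":0.4},{"linear":[0,-0.01,-0.27],"dr":[0,0,0],"hand":0.4},{"linear":[0,-0.01,-0.27],"dr":[0,0,0],"hand":0.4},{"linear":[0,-0.01,-0.27],"dr":[0,0,0],"hand":0.4},{"linear":[0,-0.01,-0.27],"dr":[0,0,0],"hand":0.4},{"linear":[0,-0.01,-0.27],"dr":[0,0,0],"hand":0.4},{"linear":[0,-0.01,-0.27],"dr":[0,0,0],"hand":0.4},{"linear":[0,-0.01,-0.27],"dr":[0,0,0],"hand":0.4},{"linear":[0,-0.01,-0.27],"dr":[0,0,0],"hand":0.4}]'
cat > look.py <<'E'
from h import *
import sys
T=tool();im=bot.read_camera("wrist");cv2.imwrite(f"pics/{sys.argv[1]}.png",im);np.savez(f"pics/{sys.argv[1]}.npz",R=T[0],t=T[1])
S=np.array([.559,-.053]);
Z={"plate":.045,"rail_face":.045,"pillar_top":.139,"plate_left":.05,"plate_right":.05,"wing_mid":.11,"stage":0.0}
for n in sys.argv[2:]:
    for d in bot.place_of("wrist",n)[:2]:print(n,np.round(d["xy"],1),round(d["score"],2),onz("wrist",d["xy"],Z[n],T).round(4))
E
python3 look.py w1 plate rail_face pillar_top plate_left plate_right wing_mid stage; python3 go.py .49 -.05 .28 15.6
```

```text
t: 2.77
eef_pos: [0.4865, -0.0469, 0.2765]
tool_rot: [0.701, -0.7, -0.096, 0.096]
contact_force: [-0.1, 0.0, 0.5]
gripper_width: 0.701
plate [445.4 297.8] 0.89 [0.5899 0.2324 0.045 ]
plate [266.8 233.4] 0.83 [ 0.5574 -0.0488  0.045 ]
rail_face [262.5 283.3] 0.86 [ 0.6279 -0.0368  0.045 ]
rail_face [266.1 230.6] 0.22 [ 0.554  -0.0506  0.045 ]
pillar_top [256.9 347.1] 0.68 [ 0.6573 -0.0306  0.139 ]
plate_left [309.2 275.2] 0.91 [0.5972 0.018  0.05  ]
plate_left [446.5 266.4] 0.78 [0.5395 0.204  0.05  ]
plate_right [474.2 287.8] 0.88 [0.5621 0.2722 0.05  ]
plate_right [222.9 269.9] 0.6 [ 0.6202 -0.0914  0.05  ]
wing_mid [257.8 299.2] 0.86 [ 0.612  -0.0422  0.11  ]
stage [261.5 222.2] 0.82 [ 0.561  -0.0577  0.    ]
t [ 0.4866 -0.0474  0.2766] lin [ 0.0025 -0.0034 -0.0034] dr [-0.01 -0.06 -0.  ]
```

View pics/w1.png

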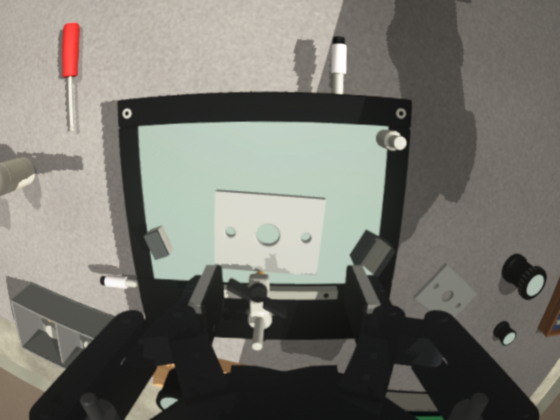

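Run:
```python
from h import *
im=cv2.imread("pics/w1.png");d=np.load("pics/w1.npz");T=(d["R"],d["t"])
cv2.imwrite("pics/c1.png",cv2.resize(im[180:360,190:345],None,fx=4,fy=3.3,interpolation=2)[:,:])
m=[x for x in bot.cut_out("wrist","plate") if abs(x["extent"][0]-214)<25]
q=m[0]["pixels"].astype(np.uint8);ys,xs=np.nonzero(q)
pts=np.array([onz("wrist",(x,y),.055,T)[:2] for x,y in zip(xs,ys)],np.float32)
r=cv2.minAreaRect(pts);print(m[0]["score"],m[0]["extent"],r)
g=cv2.cvtColor(im,6)
for p in [(127,113),(401,113)]:print(onz("wrist",p,.045,T))
# glass corners
for p in [(216,191),(326,198),(318,275)]:print(onz("wrist",p,.055,T))
for p in [(230,232),(306,238)]:print("hole",onz("wrist",p,.055,T))
```

```text
0.8 [212.2, 189.5, 325.0, 274.4] ((0.5542680025100708, -0.04905705899000168), (0.1032525971531868, 0.13049471378326416), 10.916335105895996)
[ 0.45336591 -0.2548916   0.045     ]
[0.36970569 0.06476803 0.045     ]
[ 0.51826598 -0.12010563  0.055     ]
[0.49236729 0.00608417 0.055     ]
[0.59153132 0.02765636 0.055     ]
hole [ 0.56385154 -0.09285048  0.055     ]
hole [ 0.54665955 -0.00209448  0.055     ]
```

View pics/c1.png

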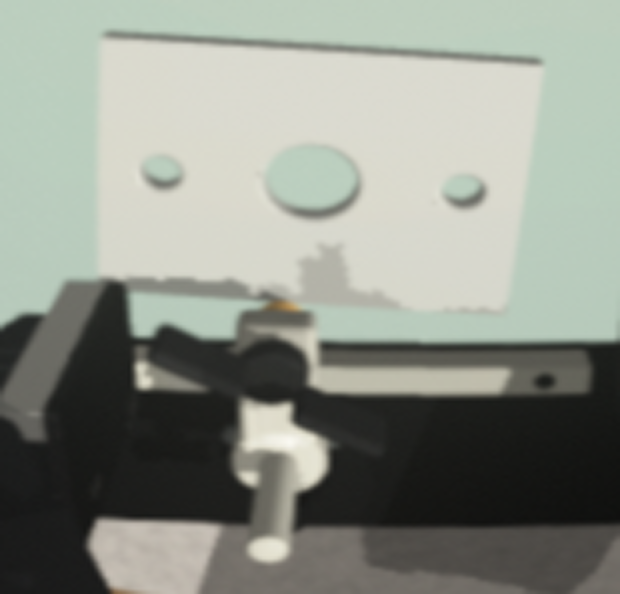

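```bash
python3 go.py .468 -.072 .040 15.0
```

```text
t [ 0.4867 -0.0475  0.2766] lin [-0.0245  0.2366 -0.0186] dr [-0.    0.52  0.  ]
```

```bash
python3 -m crank '[{"linear":[-0.0245,0.04,-0.0185],"dr":[0,0.5,0],"hand":0.4},{"linear":[-0.0245,0.08,-0.0185],"dr":[0,0.5,0],"hand":0.4},{"linear":[-0.0245,0.12,-0.0185],"dr":[0,0.5,0],"hand":0.4},{"linear":[-0.0245,0.16,-0.0185],"dr":[0,0.5,0],"hand":0.4},{"linear":[-0.0245,0.20,-0.0185],"dr":[0,0.5,0],"hand":0.4},{"linear":[-0.0245,0.22,-0.0185],"dr":[0,0.5,0],"hand":0.4},{"linear":[-0.0245,0.228,-0.0185],"dr":[0,0.5,0],"hand":0.4},{"linear":[-0.0245,0.233,-0.0185],"dr":[0,0.5,0],"hand":0.4},{"linear":[-0.0245,0.236,-0.0185],"dr":[0,0.5,0],"hand":0.4},{"linear":[-0.0245,0.236,-0.0185],"dr":[0,0.5,0],"hand":0.4}]'
python3 look.py w2 plate plate_left plate_right rail_face wing_mid;  python3 go.py .468 -.072 .040 15.0
python3 - <<'E'
import cv2;im=cv2.imread("pics/w2.png");cv2.imwrite("pics/c2.png",cv2.resize(im[140:400,100:460],(720,520)))
E
```

```text
t: 4.05
eef_pos: [0.469, -0.0723, 0.0414]
tool_rot: [-0.701, 0.701, 0.093, -0.092]
contact_force: [-0.7, -0.7, -2.1]
gripper_width: 0.699
plate [527.4 402.7] 0.77 [0.5542 0.1807 0.045 ]
plate_left [543.5 376.1] 0.64 [0.5159 0.1629 0.05  ]
t [ 0.4686 -0.0722  0.0414] lin [-0.0006  0.0014  0.0003] dr [ 0.01 -0.01  0.1 ]
```

View pics/c2.png

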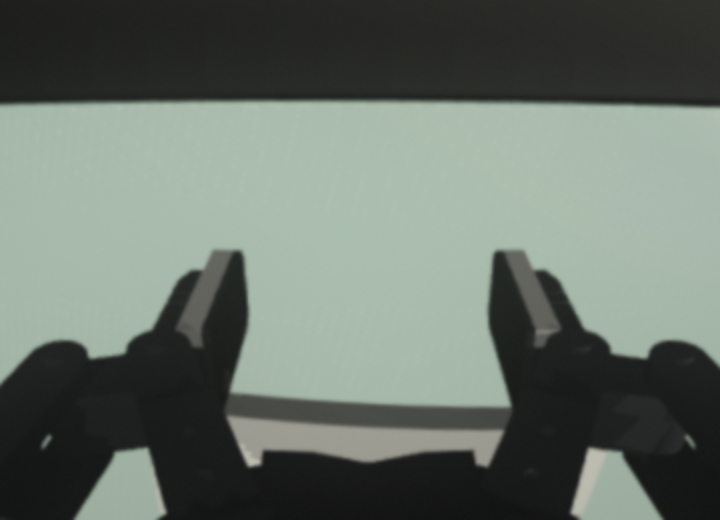

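Run:
```python
from h import *
d=np.load("pics/w2.npz");T=(d["R"],d["t"])
for z in(.045,.05,.055,.06):
    a,b=[onz("wrist",p,z,T) for p in((221.5,265),(345,265))];print(z,np.linalg.norm(a-b), T[0].T@((a+b)/2-T[1]))
```

```text
0.045 0.059825277886592275 [-7.49198952e-03 -3.61447478e-03  5.61083062e-05]
0.05 0.05767466228650123 [-1.00447699e-02 -8.61919991e-03  7.36220571e-05]
0.055 0.0555240466864102 [-1.25975502e-02 -1.36239250e-02  9.11358080e-05]
0.06 0.053373431086319145 [-0.01515033 -0.01862865  0.00010865]
```

```bash
python3 -m crank '[{"linear":[0.01,0.0015,0],"dr":[0,0,0],"hand":0.4},{"linear":[0.02,0.0015,0],"dr":[0,0,0],"hand":0.4},{"linear":[0.024,0.0015,0],"dr":[0,0,0],"hand":0.4},{"linear":[0.028,0.0015,0],"dr":[0,0,0],"hand":0.4},{"linear":[0.032,0.0015,0],"dr":[0,0,0],"hand":0.4},{"linear":[0.036,0.0015,0],"dr":[0,0,0],"hand":0.4},{"linear":[0.039,0.0015,0],"dr":[0,0,0],"hand":0.4},{"linear":[0.042,0.0015,0],"dr":[0,0,0],"hand":0.4},{"linear":[0.045,0.0015,0],"dr":[0,0,0],"hand":0.4},{"linear":[0.046,0.0015,0],"dr":[0,0,0],"hand":0.4}]'
python3 -m crank '[{"linear":[0.0015,0,0],"dr":[0,0,0],"hand":0.4},{"linear":[0.003,0,0],"dr":[0,0,0],"hand":0.4},{"linear":[0.003,0,0],"dr":[0,0,0],"hand":0.4}]'
```

```text
t: 5.18
eef_pos: [0.508, -0.0626, 0.0399]
tool_rot: [0.701, -0.701, -0.088, 0.094]
contact_force: [-20.3, -5.7, 33.4]
gripper_width: 0.703
t: 5.43
eef_pos: [0.508, -0.0626, 0.0399]
tool_rot: [0.702, -0.701, -0.086, 0.096]
contact_force: [-25.7, -5.8, 38.9]
gripper_width: 0.701
```

Run:
```python
from h import *
a=bot.read_camera("side")[140:290,150:350];b=bot.read_camera("wrist")[150:410,100:460]
c=bot.read_camera("scene")[190:320,150:340]
cv2.imwrite("pics/c3.png",np.hstack([np.vstack([cv2.resize(a,(380,285),interpolation=2),cv2.resize(c,(380,260),interpolation=2)]),cv2.resize(b,(420,545))]))
for n in("plate_left","plate_right"):
  print([(d["xy"],d["score"]) for d in bot.place_of("side",n)])
```

```text
[([229.5, 206.8], 0.69), ([188.6, 250.6], 0.67), ([417.0, 232.4], 0.6), ([246.6, 187.0], 0.25)]
[([161.0, 256.0], 0.95), ([249.1, 190.2], 0.8)]
```

View pics/c3.png

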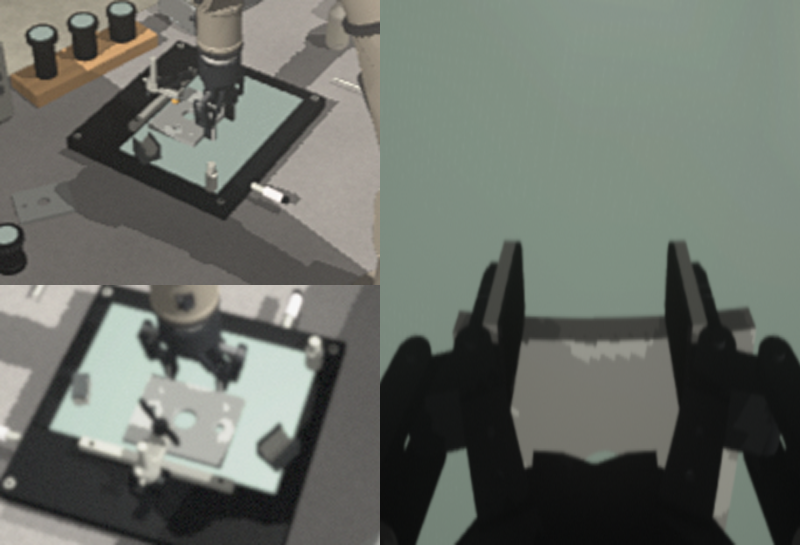

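```bash
python3 -m crank '[{"linear":[-0.004,-0.002,0],"dr":[0,0,0],"hand":0.4},{"linear":[-0.006,-0.005,0],"dr":[0,0,0],"hand":0.4},{"linear":[-0.006,-0.006,0],"dr":[0,0,0],"hand":0.4},{"linear":[-0.006,-0.006,0],"dr":[0,0,0],"hand":0.4}]'; python3 go.py .629 -.036 .045 15
```

```text
t: 6.02
eef_pos: [0.5098, -0.0609, 0.0452]
tool_rot: [0.701, -0.701, -0.092, 0.092]
contact_force: [-3.6, -2.1, 2.2]
gripper_width: 0.705
t [ 0.5098 -0.0609  0.0452] lin [ 0.1215  0.0003 -0.0068] dr [-0.    0.01  0.01]
```

```bash
python3 -m crank '[{"linear":[0.002,0,0],"dr":[0,0,0],"hand":0.4},{"linear":[0.004,0,0],"dr":[0,0,0],"hand":0.4},{"linear":[0.006,0,0],"dr":[0,0,0],"hand":0.4},{"linear":[0.006,0,0],"dr":[0,0,0],"hand":0.4}]'; python3 -m crank '[{"linear":[0.002,0,0],"dr":[0,0,0],"hand":0.4},{"linear":[0.004,0,0],"dr":[0,0,0],"hand":0.4},{"linear":[0.004,0,0],"dr":[0,0,0],"hand":0.4}]';python3 go.py .629 -.036 .045 15
```

```text
t: 6.35
eef_pos: [0.516, -0.0592, 0.045]
tool_rot: [0.701, -0.701, -0.092, 0.092]
contact_force: [-2.7, -1.4, 1.5]
gripper_width: 0.699
t: 6.6
eef_pos: [0.5201, -0.0582, 0.045]
tool_rot: [-0.701, 0.701, 0.093, -0.092]
contact_force: [-0.9, 0.1, 0.0]
gripper_width: 0.702
t [ 0.5201 -0.0582  0.045 ] lin [ 0.111   0.0002 -0.0068] dr [0.01 0.   0.06]
```

```bash
python3 -m crank '[{"linear":[0.0015,0,0],"dr":[0,0,0],"hand":0.4},{"linear":[0.003,0,0],"dr":[0,0,0],"hand":0.4},{"linear":[0.003,0,0],"dr":[0,0,0],"hand":0.4}]'; python3 -m crank '[{"linear":[0.0015,0,0],"dr":[0,0,0],"hand":0.4},{"linear":[0.003,0,0],"dr":[0,0,0],"hand":0.4},{"linear":[0.003,0,0],"dr":[0,0,0],"hand":0.4}]'; python3 -m crank '[{"linear":[0.0015,0,0],"dr":[0,0,0],"hand":0.4},{"linear":[0.003,0,0],"dr":[0,0,0],"hand":0.4},{"linear":[0.003,0,0],"dr":[0,0,0],"hand":0.4}]'
```

```text
t: 6.85
eef_pos: [0.521, -0.0579, 0.0449]
tool_rot: [0.701, -0.701, -0.091, 0.093]
contact_force: [-6.4, -0.5, 4.2]
gripper_width: 0.705
t: 7.1
eef_pos: [0.5211, -0.0579, 0.0445]
tool_rot: [0.701, -0.701, -0.089, 0.095]
contact_force: [-12.4, -1.6, 9.2]
gripper_width: 0.704
t: 7.35
eef_pos: [0.5212, -0.0578, 0.044]
tool_rot: [0.702, -0.701, -0.087, 0.096]
contact_force: [-18.7, -5.5, 14.2]
gripper_width: 0.698
```

```bash
python3 -m crank '[{"linear":[-0.02,0,0],"dr":[0,0,0],"hand":0.4},{"linear":[-0.045,-0.005,0],"dr":[0,0,0],"hand":0.4},{"linear":[-0.06,-0.04,0],"dr":[0,0,0],"hand":-1},{"linear":[-0.07,-0.08,0],"dr":[0,0,0],"hand":-1},{"linear":[-0.07,-0.12,0],"dr":[0,0,0],"hand":-1},{"linear":[-0.07,-0.14,0],"dr":[0,0,0],"hand":-1},{"linear":[-0.07,-0.14,0],"dr":[0,0,0],"hand":-1},{"linear":[-0.07,-0.14,0],"dr":[0,0,0],"hand":-1}]'
python3 look.py w3 plate plate_left plate_right rail_face wing_mid pillar_top
python3 - <<'E'
import cv2;im=cv2.imread("pics/w3.png");cv2.imwrite("pics/c4.png",cv2.resize(im[160:400,150:420],(720,600),interpolation=2))
E
```

```text
t: 8.02
eef_pos: [0.4623, -0.0739, 0.1866]
tool_rot: [0.701, -0.701, -0.094, 0.09]
contact_force: [-0.4, -0.5, 0.1]
gripper_width: 0.002
plate [477.5 337.4] 0.66 [0.5748 0.2183 0.045 ]
plate_left [484.7 309.3] 0.59 [0.5293 0.1968 0.05  ]
plate_right [508.4 330.1] 0.61 [0.5552 0.263  0.05  ]
plate_right [546.3 304.8] 0.57 [0.5085 0.3143 0.05  ]
rail_face [275.5 345.1] 0.86 [ 0.6297 -0.0388  0.045 ]
rail_face [544.3 302.5] 0.66 [0.5077 0.3137 0.045 ]
wing_mid [274.  375.3] 0.39 [ 0.6125 -0.0432  0.11  ]
wing_mid [157.7 298.2] 0.21 [ 0.5552 -0.159   0.11  ]
```

View pics/c4.png

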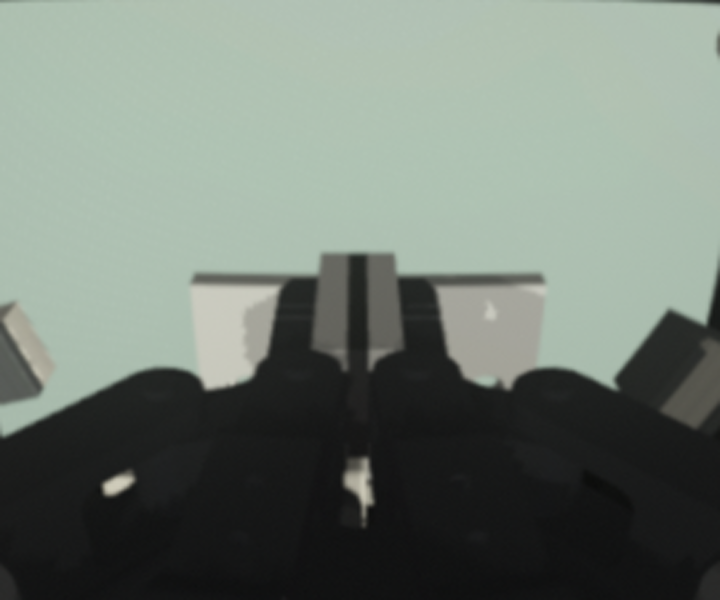

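```bash
python3 -m crank '[{"linear":[0,-0.04,0],"dr":[0,0,0],"hand":0.6},{"linear":[-0.01,-0.08,0],"dr":[0,0,0],"hand":0.6},{"linear":[-0.01,-0.11,0],"dr":[0,0,0],"hand":0.6},{"linear":[-0.01,-0.12,0],"dr":[0,0,0],"hand":0.6},{"linear":[-0.01,-0.12,0],"dr":[0,0,0],"hand":0.6},{"linear":[-0.01,-0.12,0],"dr":[0,0,0],"hand":0.6}]'
python3 look.py w4 plate plate_left plate_right rail_face wing_mid pillar_top
python3 - <<'E'
from h import *
im=cv2.imread("pics/w4.png");cv2.imwrite("pics/c5.png",cv2.resize(im[190:340,200:350],(600,600),interpolation=2))
d=np.load("pics/w3.npz");T=(d["R"],d["t"])
a,b=[onz("wrist",p,.055,T) for p in((222.2,270.8),(354.2,270.8))];print(a,b,np.linalg.norm(a-b),np.degrees(np.arctan2(-(b-a)[0],(b-a)[1])))
E
```

```text
t: 8.87
eef_pos: [0.4506, -0.0768, 0.3045]
tool_rot: [0.701, -0.701, -0.092, 0.092]
contact_force: [0.3, 0.3, 0.9]
gripper_width: 0.8
plate [442.9 308.2] 0.95 [0.5897 0.2293 0.045 ]
plate [285.3 268.1] 0.9 [ 0.5761 -0.041   0.045 ]
plate_left [449.9 279. ] 0.85 [0.5346 0.2107 0.05  ]
plate_left [330.4 303. ] 0.63 [0.6133 0.0372 0.05  ]
plate_right [471.2 301.6] 0.86 [0.5663 0.2758 0.05  ]
plate_right [246.4 306.2] 0.75 [ 0.6501 -0.0801  0.05  ]
rail_face [278.9 301. ] 0.8 [ 0.6315 -0.0358  0.045 ]
wing_mid [277.7 312.8] 0.82 [ 0.6077 -0.0426  0.11  ]
pillar_top [279.9 357.2] 0.79 [ 0.6553 -0.0271  0.139 ]
[ 0.54406427 -0.11344018  0.055     ] [0.51130598 0.00984931 0.055     ] 0.12756724718786797 14.879814403856058
```

View pics/c5.png

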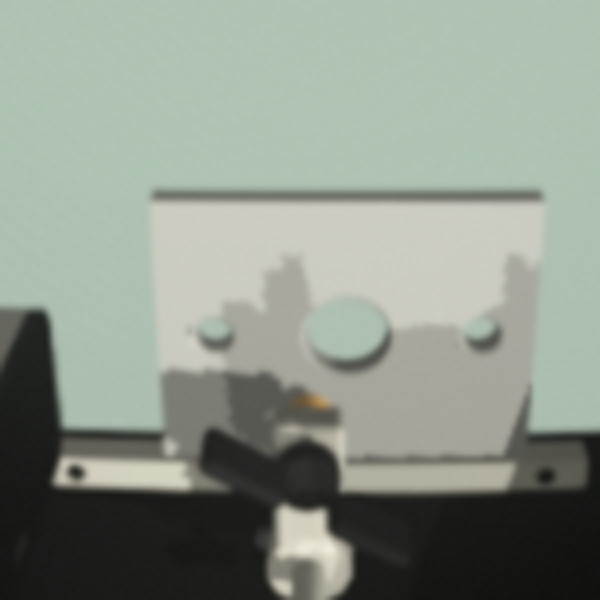

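```bash
cat > arc.py <<'E'
import numpy as np
def c(f,r=27):
    f=np.radians(f);u=np.array([np.cos(f),np.sin(f)]);n=np.array([np.sin(f),-np.cos(f)])
    return r*u-(11*abs(n[0])+8*abs(n[1])+3.25)*n
if __name__=="__main__":
    for f in range(-80,-306,-18):print(f,c(f).round(1),(c(f)-c(-80)).round(1))
E
python3 arc.py
python3 - <<'E'
from h import *
d=np.load("pics/w4.npz");T=(d["R"],d["t"])
f=lambda x,y:(200+x/4,190+y/4)
a,b=[onz("wrist",f(*p),.123,T) for p in((208,455),(408,545))];v=a-b
print(a,b,np.linalg.norm(v),"phi",np.degrees(np.arctan2(v[1],v[0]))-15, "hubtop",onz("wrist",f(307,468),.123,T))
S=np.array([.6095,-.0425]);from arc import c
p=c(-80)/1000;a=np.radians(15);w=S+[p[0]*np.cos(a)-p[1]*np.sin(a),p[0]*np.sin(a)+p[1]*np.cos(a)];print(w)
R,t=T;print((R.T@(np.array([*w,.16])-t)).round(4),(R.T@(np.array([*w,.102])-t)).round(4))
E
```

```text
-80 [ 19.9 -23.9] [0. 0.]
-98 [ 11.4 -28.9] [-8.6 -5. ]
-116 [  3.1 -31.6] [-16.8  -7.7]
-134 [ -6.7 -31. ] [-26.7  -7.1]
-152 [-16.6 -26.3] [-36.5  -2.4]
-170 [-24.3 -17.5] [-44.3   6.4]
-188 [-28.5  -8.8] [-48.4  15.1]
-206 [-31.   -1.9] [-50.9  22. ]
-224 [-31.    6.8] [-50.9  30.7]
-242 [-27.4  16. ] [-47.4  39.9]
-260 [-19.9  23.9] [-39.9  47.8]
-278 [-11.4  28.9] [-31.3  52.8]
-296 [-3.1 31.6] [-23.   55.5]
[ 0.59410791 -0.07744581  0.123     ] [ 0.61127689 -0.01045369  0.123     ] 0.06915719271192645 phi -119.37458440404167 hubtop [ 0.59071909 -0.04792373  0.123     ]
[ 0.63493315 -0.06043153]
[ 0.1823  0.1445 -0.0319] [ 0.1823  0.2025 -0.0319]
```

```bash
python3 -m crank '[{"linear":[0.04,0.02,-0.01],"dr":[0,0,0],"hand":-1},{"linear":[0.08,0.03,-0.02],"dr":[0,0,0],"hand":-1},{"linear":[0.12,0.05,-0.03],"dr":[0,0,0],"hand":-1},{"linear":[0.16,0.07,-0.032],"dr":[0,0,0],"hand":-1},{"linear":[0.182,0.09,-0.032],"dr":[0,0,0],"hand":-1},{"linear":[0.182,0.125,-0.032],"dr":[0,0,0],"hand":-1},{"linear":[0.182,0.16,-0.032],"dr":[0,0,0],"hand":-1},{"linear":[0.182,0.185,-0.032],"dr":[0,0,0],"hand":-1},{"linear":[0.182,0.202,-0.032],"dr":[0,0,0],"hand":-1},{"linear":[0.182,0.202,-0.032],"dr":[0,0,0],"hand":-1}]'; python3 go.py .635 -.0604 .102 15
```

```text
t: 10.05
eef_pos: [0.6315, -0.0603, 0.0981]
tool_rot: [0.701, -0.701, -0.089, 0.095]
contact_force: [0.6, 0.8, -0.3]
gripper_width: -0.001
t [ 0.6315 -0.0603  0.0981] lin [ 0.0033 -0.0039 -0.001 ] dr [-0.11  0.   -0.47]
```

```bash
python3 -m crank '[{"linear":[-0.0055,-0.003,-0.006],"dr":[0,0,0],"hand":-1},{"linear":[-0.014,-0.003,-0.0085],"dr":[0,0,0],"hand":-1},{"linear":[-0.024,-0.003,-0.008],"dr":[0,0,0],"hand":-1},{"linear":[-0.0335,-0.003,-0.0035],"dr":[0,0,0],"hand":-1},{"linear":[-0.041,-0.003,0.0055],"dr":[0,0,0],"hand":-1},{"linear":[-0.0455,-0.003,0.014],"dr":[0,0,0],"hand":-1},{"linear":[-0.048,-0.003,0.021],"dr":[0,0,0],"hand":-1},{"linear":[-0.048,-0.003,0.0295],"dr":[0,0,0],"hand":-1}]'; python3 go.py .6095 -.0425 .102 15
python3 -m crank '[{"linear":[0.0035,0,0.0095],"dr":[0,0,0],"hand":-1},{"linear":[0.011,0,0.0175],"dr":[0,0,0],"hand":-1},{"linear":[0.020,0,0.0225],"dr":[0,0,0],"hand":-1},{"linear":[0.028,0,0.025],"dr":[0,0,0],"hand":-1},{"linear":[0.031,0,0.0255],"dr":[0,0,0],"hand":-1}]'; python3 go.py .6095 -.0425 .102 15
```

```text
t: 10.72
eef_pos: [0.5801, -0.0449, 0.107]
tool_rot: [-0.701, 0.701, 0.092, -0.092]
contact_force: [0.3, -1.5, -0.8]
gripper_width: 0.0
t [ 0.5801 -0.0449  0.107 ] lin [ 0.029   0.005  -0.0052] dr [ 0.02 -0.08  0.05]
t: 11.13
eef_pos: [0.6057, -0.0099, 0.1059]
tool_rot: [0.701, -0.701, -0.093, 0.093]
contact_force: [-1.0, 0.0, 0.3]
gripper_width: 0.003
t [ 0.6057 -0.0099  0.1059] lin [-0.0048  0.0038 -0.0324] dr [-0.03  0.12  0.04]
```

```bash
python3 -m crank '[{"linear":[-0.004,-0.01,0.002],"dr":[0,0,0],"hand":-1},{"linear":[-0.004,-0.045,0.002],"dr":[0,0,0],"hand":-1},{"linear":[0.0,-0.055,-0.015],"dr":[0,0,0],"hand":-1},{"linear":[0.01,-0.055,-0.04],"dr":[0,0,0],"hand":-1},{"linear":[0.015,-0.055,-0.056],"dr":[0,0,0],"hand":-1},{"linear":[0.015,-0.055,-0.056],"dr":[0,0,0],"hand":-1}]'
python3 - <<'E'
from h import *
a=bot.read_camera("side")[150:240,180:300];c=bot.read_camera("scene")[215:305,170:290]
cv2.imwrite("pics/c6.png",np.hstack([cv2.resize(x,(400,300),interpolation=2) for x in(a,c)]))
E
python3 go.py .6095 -.0425 .100 15
```

```text
t: 11.63
eef_pos: [0.6346, -0.0672, 0.1627]
tool_rot: [-0.7, 0.702, 0.091, -0.089]
contact_force: [0.2, 0.6, -0.3]
gripper_width: 0.004
t [ 0.6329 -0.0632  0.1615] lin [-0.0174  0.0615  0.026 ] dr [ 0.01 -0.14  0.01]
```

View pics/c6.png

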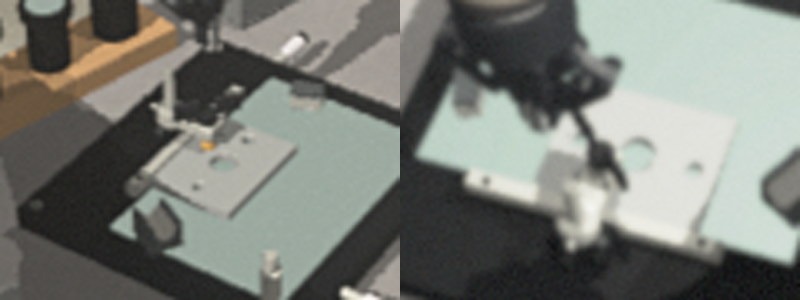

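```bash
python3 -m crank '[{"linear":[0.001,0.03,0],"dr":[0,0,0],"hand":-1},{"linear":[0.001,0.055,0],"dr":[0,0,0],"hand":-1},{"linear":[0.001,0.061,0],"dr":[0,0,0],"hand":-1},{"linear":[0.001,0.061,0],"dr":[0,0,0],"hand":-1}]'; python3 go.py .6095 -.0425 .100 15
python3 -m crank '[{"linear":[-0.006,0,-0.003],"dr":[0,0,0],"hand":-1},{"linear":[-0.0145,0,-0.0055],"dr":[0,0,0],"hand":-1},{"linear":[-0.024,0,-0.005],"dr":[0,0,0],"hand":-1},{"linear":[-0.034,0,-0.0005],"dr":[0,0,0],"hand":-1},{"linear":[-0.0415,0,0.0085],"dr":[0,0,0],"hand":-1},{"linear":[-0.046,0,0.017],"dr":[0,0,0],"hand":-1},{"linear":[-0.0485,0,0.024],"dr":[0,0,0],"hand":-1},{"linear":[-0.0485,0,0.033],"dr":[0,0,0],"hand":-1},{"linear":[-0.0485,0,0.033],"dr":[0,0,0],"hand":-1}]'; python3 go.py .6095 -.0425 .100 15
```

```text
t: 12.07
eef_pos: [0.6319, -0.0606, 0.0982]
tool_rot: [0.701, -0.701, -0.091, 0.094]
contact_force: [-0.6, 0.0, -0.2]
gripper_width: 0.001
t [ 0.6319 -0.0606  0.0982] lin [-0.017  -0.0017  0.0233] dr [-0.11  0.05 -0.26]
t: 12.82
eef_pos: [0.5781, -0.0401, 0.1003]
tool_rot: [0.702, -0.7, -0.093, 0.093]
contact_force: [-0.6, 0.8, -0.2]
gripper_width: -0.002
t [ 0.5781 -0.0401  0.1003] lin [ 0.0297  0.0002 -0.0105] dr [-0.09  0.12 -0.01]
```

```bash
python3 -m crank '[{"linear":[0.002,0,0.0055],"dr":[0,0,0],"hand":-1},{"linear":[0.006,0,0.010],"dr":[0,0,0],"hand":-1},{"linear":[0.010,0,0.0135],"dr":[0,0,0],"hand":-1},{"linear":[0.012,0,0.015],"dr":[0,0,0],"hand":-1},{"linear":[0.012,0,0.015],"dr":[0,0,0],"hand":-1}]'; python3 go.py .6095 -.0425 .100 15
python3 -m crank '[{"linear":[0.003,0,0.002],"dr":[0,0,0],"hand":-1},{"linear":[0.006,0,0.0035],"dr":[0,0,0],"hand":-1},{"linear":[0.006,0,0.0035],"dr":[0,0,0],"hand":-1}]'; python3 go.py .6095 -.0425 .100 15
```

```text
t: 13.23
eef_pos: [0.587, -0.024, 0.0999]
tool_rot: [0.701, -0.701, -0.093, 0.093]
contact_force: [0.1, -0.2, -0.0]
gripper_width: -0.002
t [ 0.587  -0.024   0.0999] lin [ 0.0169 -0.0001 -0.0237] dr [-0.02  0.06  0.01]
t: 13.48
eef_pos: [0.5915, -0.0198, 0.1]
tool_rot: [0.701, -0.701, -0.092, 0.092]
contact_force: [-0.4, -0.1, 0.3]
gripper_width: -0.001
t [ 0.5915 -0.0198  0.1   ] lin [ 0.0115 -0.     -0.0266] dr [-0.01 -0.   -0.01]
```

```bash
python3 -m crank '[{"linear":[0.002,0,0.001],"dr":[0,0,0],"hand":-1},{"linear":[0.004,0,0.002],"dr":[0,0,0],"hand":-1},{"linear":[0.004,0,0.002],"dr":[0,0,0],"hand":-1}]'; 
python3 -m crank '[{"linear":[0.002,0,0.0005],"dr":[0,0,0],"hand":-1},{"linear":[0.004,0,0.001],"dr":[0,0,0],"hand":-1},{"linear":[0.004,0,0.001],"dr":[0,0,0],"hand":-1}]'; python3 go.py .6095 -.0425 .100 15
```

```text
t: 13.73
eef_pos: [0.5922, -0.0191, 0.0996]
tool_rot: [-0.701, 0.702, 0.09, -0.093]
contact_force: [-7.3, -4.9, 4.8]
gripper_width: -0.002
t: 13.98
eef_pos: [0.593, -0.0187, 0.0992]
tool_rot: [-0.701, 0.702, 0.087, -0.095]
contact_force: [-14.4, -6.8, 10.9]
gripper_width: 0.001
t [ 0.593  -0.0187  0.0992] lin [ 0.0099 -0.0009 -0.0273] dr [-0.01 -0.21 -0.64]
```

```bash
python3 -m crank '[{"linear":[0.002,0,0],"dr":[0,0,0],"hand":-1},{"linear":[0.004,0,0],"dr":[0,0,0],"hand":-1},{"linear":[0.004,0,0],"dr":[0,0,0],"hand":-1}]'; python3 -m crank '[{"linear":[-0.014,0,0],"dr":[0,0,0],"hand":-1},{"linear":[-0.016,-0.04,0],"dr":[0,0,0],"hand":-1},{"linear":[-0.04,-0.08,-0.01],"dr":[0,0,0],"hand":-1},{"linear":[-0.08,-0.12,-0.02],"dr":[0,0,0],"hand":0.6},{"linear":[-0.12,-0.16,-0.025],"dr":[0,0,0],"hand":0.6},{"linear":[-0.14,-0.20,-0.025],"dr":[0,0,0],"hand":0.6},{"linear":[-0.15,-0.20,-0.025],"dr":[0,0,0],"hand":0.6},{"linear":[-0.15,-0.20,-0.025],"dr":[0,0,0],"hand":0.6},{"linear":[-0.15,-0.20,-0.025],"dr":[0,0,0],"hand":0.6},{"linear":[-0.15,-0.20,-0.025],"dr":[0,0,0],"hand":0.6}]'
python3 look.py w5 plate plate_left plate_right rail_face wing_mid pillar_top
python3 - <<'E'
from h import *
im=cv2.imread("pics/w5.png");cv2.imwrite("pics/c7.png",cv2.resize(im[190:340,180:380],(800,600),interpolation=2))
E
```

```text
t: 14.23
eef_pos: [0.5938, -0.0184, 0.099]
tool_rot: [-0.701, 0.701, 0.085, -0.097]
contact_force: [-24.5, -7.2, 19.6]
gripper_width: 0.002
t: 15.07
eef_pos: [0.4641, -0.0765, 0.3001]
tool_rot: [0.701, -0.701, -0.093, 0.092]
contact_force: [-0.6, -0.1, -0.3]
gripper_width: 0.799
plate [447.1 298.6] 0.89 [0.583  0.2251 0.045 ]
plate [284.3 261.3] 0.78 [ 0.5783 -0.0451  0.045 ]
plate_left [330.6 295.4] 0.9 [0.6122 0.0324 0.05  ]
plate_left [451.7 274.3] 0.9 [0.5387 0.2073 0.05  ]
plate_right [249.7 296.3] 0.93 [ 0.643  -0.0787  0.05  ]
plate_right [278.9 306.2] 0.73 [ 0.6484 -0.0344  0.05  ]
wing_mid [279.6 306. ] 0.74 [ 0.6081 -0.0431  0.11  ]
wing_mid [390. 162.] 0.16 [0.4069 0.026  0.11  ]
pillar_top [279.3 351.4] 0.58 [ 0.6559 -0.0307  0.139 ]
pillar_top [376.6 257.7] 0.47 [0.5053 0.0371 0.139 ]
```

View pics/c7.png

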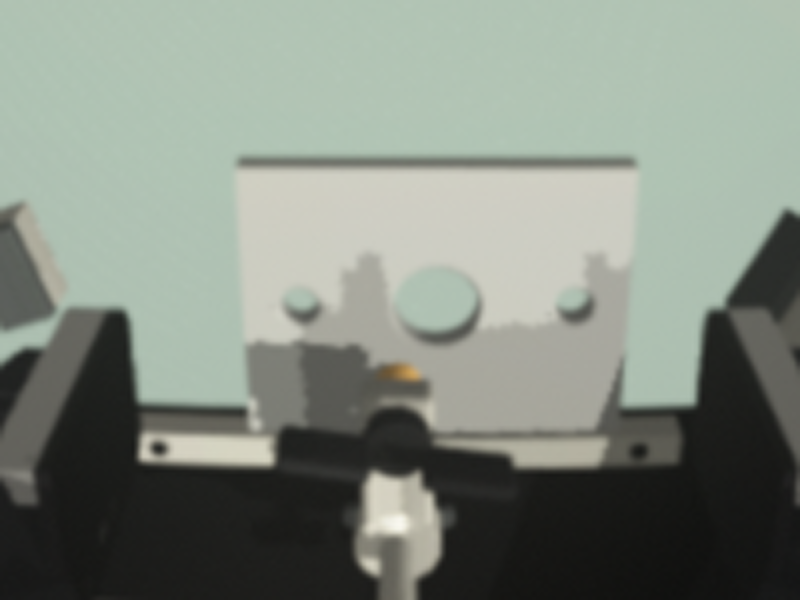

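```bash
python3 -c "
from station import bot
print(bot.hand_in())"
```

```text
the job is handed in; nothing more can be done
None
```

The plate is pushed up against the stop rail and the thumbscrew is turned down to its stop. I handed the job in after about 15 s of the 72 s allowed, with the gripper about 16 cm above the pillar top and touching nothing.

- **Plate:** I pushed it with both open fingertips until it stopped dead at about 19 N. A picture taken before clamping measured its edge at 14.9°, against about 15° for the stage. The far edge meets the rail at both ends, and in the last picture it still looked square.
- **Clamp:** Two half-turn strokes with the shut fingertips took the wings from about 2.1 rad to a hard stop. The force rose to about 25 N while the fingertips moved less than 1 mm per push. The final picture shows the wings at about −99°, where 8.0 rad should put them at −98°.
- **Hub seating:** I did not see the hub on the clamp arm directly. The wings would look the same half a turn earlier, so I judged it seated from the hard stop and from the two strokes adding up.
- **What went wrong:** On the first push the fingertips were too low and dragged on the glass, with about 39 N upwards and 26 N back. I raised them 5 mm and pushed again with no further trouble. The last picture shows nothing else moved, though it covers only the area around the plate.

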